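# Shut off the airbrush line in the valve case

### The arm

A 7-joint arm with a two-finger parallel gripper is mounted at the origin on the work surface. World frame = base frame: x ahead of the robot, y to its left, z up, the work surface at z = 0. Lengths are in m, angles in rad, forces in N, time in s.
With the tool pointing down it reaches from about 0.425 to 0.925 m from the base axis. Payload 6.8 kg.
Tool frame: the origin (TCP) lies on the centre line of the jaws, within the pads' length; the fingertips stand 11 mm ahead of it and the grasp point (between the pads) lies 8 mm behind it; z points along the fingers, y is the direction in which the jaws open and shut (so a half turn about z gives the same grasp; the last joint's range is limited). The gripper opens to 85 mm and grips with 20 to 120 N. Pads are 22 mm wide; open, the fingers measure 114 mm over their backs; the gripper's body (76 mm by 85 mm) begins 54 mm behind the grasp point. The pads swing forward as they close: fully open they stand 13 mm farther back than shut.
Start: joints at [1.188, 0.477, 0.022, 1.555, -0.011, 1.109, -0.083], TCP at [0.183, -0.65, 0.242] pointing down, gripper open.
Joint ranges: [-2.96, 2.96], [-0.34, 2.1], [-1.41, 1.46], [0.24, 2.44], [-1.37, 4.51], [0.17, 1.92], [-2.96, 2.96]. Speed limits (rad/s): [2.39, 2.39, 3.14, 3.14, 3.14, 3.14, 3.14].

### API

Orientations are given as a rotation vector (axis times angle).
In Python, from bench import r gives the robot as it stands.
- The arm moves only by the tool send_rows, never from a script. Its argument "deltas" is a list of rows, each a list of 7 numbers: the opening, from 0 (shut) to 1 (fully open), then the shift along the tool's x, y, z as a fraction of full scale, then the turn, a rotation vector about the tool's x, y, z as a fraction of full scale. In form: [[hand, x, y, z, ax, ay, az], ...]. A call has 1 to 20 rows; each row is the pose to reach, as a shift and turn from the pose commanded when the call began, along the tool's axes at that moment, turning the shorter way round; what a row does not reach only later rows make up. Full scale, the value 1, is 150 mm for a shift and 180 degrees for a turn. A row lasts 1/12 s, in which the tool goes at most 41.7 mm and 7.16 degrees, less where a joint would pass 70% of its speed; a pose out of reach is approached as far as the arm can. A call with a number of a shift or a turn outside -1 to 1 is refused whole. A call with a gripper value outside its range is refused whole. The fingers move at their own pace and stop on an object; "squeeze" is the grip in N (left out, the last holds). Time passes only in rows, so rows that repeat a pose let the fingers close. It gives the time, the measured TCP pose, the force and the opening at its end, in the units of the state.
- r.get_obs(): the state, without advancing time (a new reading comes with each control period).
- r.grab_frame(name): name is "scene" or "top"; returns a dict with "pixels" (420x560x3 uint8, red, green, blue), "camera_matrix" (3x3 intrinsics, pixels), "rvec" (rotation vector, rad) and "tvec" (3), from world to camera coordinates, as OpenCV has them. Camera axes: x right, y down, z forward; pixel columns grow to the right and rows downward; lengths in m; the calibration is good to about 2 mm. A picture is of the moment at which its call begins. There is no depth.
- r.hand_in(): hands the job in, once; it reports no verdict.
The state is a dict: "clock": time; "joints": joint angles; "qvel": joint speeds; "tau": joint torques, N m; "tcp_pos": TCP position; "orientation": TCP orientation; "contact_force": force on the tool from outside, world axes, zero at the start; "moment": the same for the moment, N m; "grip_width": finger opening in m.
Only numpy, scipy, OpenCV 4.12 (cv2) and the standard library are available. Lean on these libraries where they do the work, as an engineer would, in place of code of your own. Each camera call takes 0.05 s, during which the arm holds its last target. There are 200 camera calls.

### The job

Shut off the airbrush air line: slide the plywood cover of the wooden valve case all the way along its rails until the hatch is fully open, then push the lever with the round disc on its end fully round to its shut stop. Only push with the fingers: do not lift the cover off the case, leave the plain straight lever where it is, and do not disturb the jar, cup and tin standing around; finish with the cover still open.

Things in the scene. Friction and masses are not known exactly. Their poses are not given: they have to be found in the camera images.
- case: Flat dark wooden case fixed to the table, 264 (its x) x 360 (its y) x 60 mm high, with a hatch in its -y half and a solid deck, top at 60 mm, in its +y half. Origin at the centre of its underside, z up, turned up to 0.3 rad. Rails 8 mm wide along both long edges and stops at both short ends rise to 70 mm above the table.
- hatch (a point): Centre of the hatch mouth, level with the case's rim, 60 mm above the table. The hatch is open above, 220 (case x) x 150 (case y) mm inside, its floor 8 mm above the table. Two pipes, tops at 26 mm, run along y through it.
- cover: Loose plywood sliding cover, 244 (x) x 166 (y) x 10 mm, 0.25 to 0.5 kg, lying on the case top between the rails with 2 mm play each side. Origin at the centre of its underside, axes along the case's. Closed, its origin is above the hatch's centre (to 4 mm). It slides to the case's +y, over the deck, 168 mm or so until it meets the far stop. Needs roughly 2 to 5 N.
- batten (a point): Centre of the wooden batten that stands across the cover's middle, to be pushed against: 120 (x) x 16 (y) x 16 mm high, from 70 to 86 mm above the table.
- far_stop (a point): Middle of the inner face of the stop at the case's +y end, which the cover's edge meets when the hatch is fully open (cover origin then 83 mm short of this point in case y).
- marked_lever (a joint): Angle (rad) of the ball-valve lever with the round disc end, which is to be shut. 0 to 0.2 at the start: open, pointing to the case's -y. It turns counter-clockwise seen from above (the tip first moves to the case's +x) to 1.571: shut stop, pointing to +x. It stays where it is left; needs about 2 to 3 N at the disc.
- marked_pivot (a point): On the vertical turning axis of the disc-ended lever, at the lever's mid-height, 46 mm above the table. In the hatch, at case x = -45 or 40 mm (which of the two varies), y about -45 mm. The brass valve body below it has its top at 31 mm.
- marked_tip (a point): Centre of the lever's round disc, 50 mm from the pivot; disc 26 mm across; the steel bar from pivot to disc is 12 mm wide. Disc and bar span 40 to 52 mm above the table, so they lie under the cover when it is closed.
- plain_lever (a joint): Angle of the other lever, a plain straight bar without disc, same sense and range. It starts open, at 0 to 0.1, and must be left there.
- plain_pivot (a point): On the vertical axis of the plain lever, 46 mm above the table, at the other of the two places.
- plain_tip (a point): Point on the plain lever 50 mm from its pivot; the bar is 12 mm wide and ends 63 mm from the pivot, spanning 40 to 52 mm above the table.
- jar: Glass jar with steel lid, 64 mm across, 100 mm tall, standing on the table off the case's -y end; origin at its underside. To be left alone.
- cup: White plastic cup, 60 mm across, 55 mm tall, standing off the case's +y end; origin at its underside. To be left alone.
- tin: Small steel tin with a paper label, 60 mm across, 75 mm tall, standing off the case's +y end; origin at its underside. To be left alone.

How it is judged:
By the outcome, as a careful person would: the job done as asked, in the order asked, and still so for the second after the job is handed in, with the robot touching nothing.
It also fails if it takes over 51 s, if anything falls off the work surface, if the arm or the gripper's body presses on something with over 40 N, if the wrist force passes 120 N, or if a joint passes its speed limit or range.

## Working session

There is one attempt and no reset: what is moved stays moved. The work goes in short steps, Python scripts to look and compute and a tool call to move; the robot and the scene stay as the last step left them, time stands still between calls to the robot, and variables do not carry over. Pictures are saved under pics/ and viewed, about 8 in all and at most 12, crops included, and the job is handed in when it is done.

Besides the shell and the picture viewer there is one more tool, called after "Request:" by a JSON object that holds its "fn" and its "kwargs". send_rows: Moves the arm, as the interface text tells. Shift numbers are shares of 150 mm and turn numbers shares of 180 degrees, none past 1 either way. Its arguments: {"type":"object","properties":{"deltas":{"type":"array","items":{"type":"array","items":{"type":"number"}}},"squeeze":{"type":"number"}},"required":["deltas"]}

```bash
mkdir -p pics; cat > h.py <<'E'
import numpy as np, cv2
from bench import r
from scipy.spatial.transform import Rotation as R
def grab(n,f=None):
    d=r.grab_frame(n)
    if f: cv2.imwrite(f,d["pixels"][:,:,::-1])
    return d
def ray(d,uv,z):
    Rm=cv2.Rodrigues(np.array(d["rvec"],float))[0]; t=np.array(d["tvec"],float).ravel()
    K=np.array(d["camera_matrix"],float)
    c=-Rm.T@t; uv=np.atleast_2d(uv).astype(float)
    v=np.c_[uv,np.ones(len(uv))]@np.linalg.inv(K).T@Rm
    return c+v*((z-c[2])/v[:,2])[:,None]
def proj(d,p):
    return cv2.projectPoints(np.atleast_2d(p).astype(float),np.array(d["rvec"],float),np.array(d["tvec"],float),np.array(d["camera_matrix"],float),None)[0][:,0]
def totool(dv):
    return R.from_rotvec(r.get_obs()["orientation"]).as_matrix().T@np.array(dv)/0.15
E
python3 - <<'E'
from h import *
a=grab("top","pics/top1.png");b=grab("scene","pics/sc1.png")
for d in(a,b):
    Rm=cv2.Rodrigues(np.array(d["rvec"],float))[0];print(-Rm.T@np.array(d["tvec"]).ravel(),Rm[2])
o=r.get_obs();print(o); print(R.from_rotvec(o["orientation"]).as_matrix().round(3))
E
```

```text
[4.67172822e-01 5.47604482e-04 1.05972196e+00] [ 0.11272155  0.02650928 -0.99327293]
[ 1.09649111 -0.55115187  0.72100791] [-0.52979888  0.56504623 -0.63248392]
{'clock': 0.1, 'joints': array([ 1.18790358,  0.47775621,  0.02234364,  1.55632737, -0.0114855 ,
        1.10931509, -0.0830678 ]), 'qvel': array([ 0.00054521, -0.00147073, -0.00021054, -0.00094825,  0.00147808,
        0.00047631,  0.00147865]), 'tau': array([ 4.47326587e-03, -5.97759748e+01,  1.61406722e+00, -2.81955385e+01,
        1.28859075e-02,  5.03716234e-03, -1.09596138e-05]), 'tcp_pos': array([ 0.18300777, -0.64918784,  0.2414076 ]), 'orientation': array([-3.11035133e+00, -4.30152637e-01,  5.71873722e-04]), 'contact_force': array([-0.17321042,  0.47603403, -0.06507447]), 'moment': array([-0.01085719,  0.01739379,  0.01711678]), 'grip_width': 0.08519546004117252}
[[ 0.962  0.271 -0.001]
 [ 0.271 -0.962  0.002]
 [-0.    -0.002 -1.   ]]
```

View pics/top1.png

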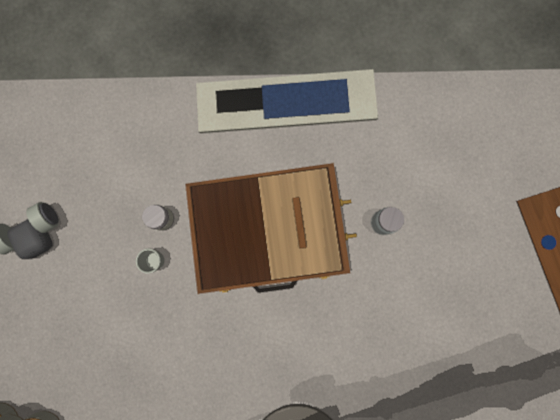

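View pics/sc1.png

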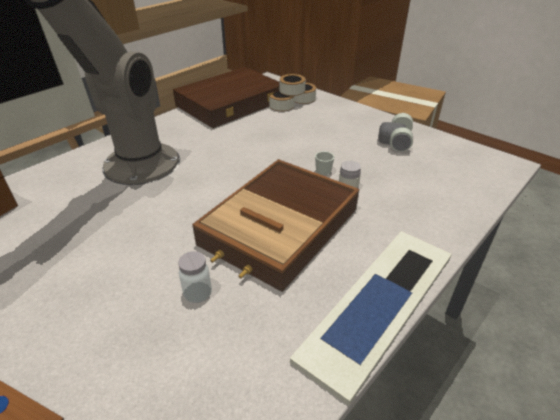

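Top view: the case has corners at about (187,184), (333,164), (350,272) and (198,292). The light cover is on its right (-y) half, with the batten at about (300,222). The jar is at (388,220); the tin (157,216) and cup (150,260) are to the left, beyond +y.

```bash
python3 - <<'E'
from h import *
a=grab("top")
c=ray(a,[(187,184),(333,164),(350,272),(198,292)],0.07);print(c.round(3))
im=a["pixels"];hsv=cv2.cvtColor(im,cv2.COLOR_RGB2HSV)
m=cv2.inRange(hsv,(8,60,130),(28,200,255));m[:150]=0;m[310:]=0;m[:,:180]=0;m[:,360:]=0
m=cv2.morphologyEx(m,cv2.MORPH_OPEN,np.ones((3,3)))
n=max(cv2.findContours(m,0,2)[0],key=cv2.contourArea);q=cv2.boxPoints(cv2.minAreaRect(n));p=ray(a,q,.07)
print(q,p.round(4),np.linalg.norm(p-np.roll(p,1,0),axis=1),p.mean(0))
# batten: dark inside the cover
k=cv2.inRange(hsv[:,:,2],0,140);h=np.zeros_like(m);cv2.fillPoly(h,[(q.mean(0)+(q-q.mean(0))*.75).astype(np.int32)],255)
n2=max(cv2.findContours(k&h,0,2)[0],key=cv2.contourArea);q2=cv2.boxPoints(cv2.minAreaRect(n2));b=ray(a,q2,.086)
print(q2,b.round(4),b.mean(0),np.linalg.norm(b-np.roll(b,1,0),axis=1))
E
```

```text
[[ 0.645  0.259  0.07 ]
 [ 0.689 -0.092  0.07 ]
 [ 0.433 -0.126  0.07 ]
 [ 0.389  0.229  0.07 ]]
[[256.87283 177.68431]
 [326.66537 167.99089]
 [340.7759  269.58667]
 [270.98337 279.2801 ]] [[ 0.6582  0.091   0.07  ]
 [ 0.6796 -0.0762  0.07  ]
 [ 0.4388 -0.1044  0.07  ]
 [ 0.4175  0.0581  0.07  ]] [0.24294823 0.16861909 0.2424798  0.16393547] [ 0.54855361 -0.00787684  0.07      ]
[[291.1183  196.68115]
 [299.78674 195.47159]
 [307.07587 247.71033]
 [298.4074  248.91989]] [[ 0.609   0.0093  0.086 ]
 [ 0.6116 -0.011   0.086 ]
 [ 0.4897 -0.0264  0.086 ]
 [ 0.4871 -0.0064  0.086 ]] [ 0.54936828 -0.00864643  0.086     ] [0.1228754  0.02047161 0.12284616 0.0201771 ]
```

Request:
{"fn": "send_rows", "kwargs": {"deltas": [[0,0.15,-0.14,0,0,0,0],[0,0.35,-0.32,0,0,0,0],[0,0.57,-0.52,0,0,0,0],[0,0.8,-0.73,0,0,0,0],[0,1,-0.91,0,0,0,0],[0,1,-0.91,0,0,0,0]], "squeeze": 60}}

```text
clock: 0.65
tcp_pos: [0.2957, -0.4708, 0.2421]
orientation: [-3.107, -0.444, -0.004]
contact_force: [0.5, 0.6, 0.3]
grip_width: 0.0124
```

Request:
{"fn": "send_rows", "kwargs": {"deltas": [[0,0.2,-0.18,0,0,0,0],[0,0.4,-0.36,0,0,0,0],[0,0.6,-0.55,0,0,0,0],[0,0.8,-0.73,0,0,0,0],[0,1,-0.91,0,0,0,0],[0,1,-0.91,0,0,0,0]]}}

```text
clock: 1.15
tcp_pos: [0.4027, -0.2978, 0.2425]
orientation: [-3.107, -0.448, -0.004]
contact_force: [0.9, 0.3, -0.0]
grip_width: 0.0003
```

Request:
{"fn": "send_rows", "kwargs": {"deltas": [[0,0.2,-0.18,0,0,0,0],[0,0.4,-0.36,0,0,0,0],[0,0.6,-0.55,0,0,0,0],[0,0.8,-0.73,0,0,0,0.02],[0,1,-0.91,0,0,0,0.048],[0,1,-0.91,0,0,0,0.048]]}}

```text
clock: 1.65
tcp_pos: [0.5093, -0.1248, 0.2427]
orientation: [-3.131, -0.203, -0.005]
contact_force: [0.2, 1.6, 0.6]
grip_width: -0.0001
```

```bash
python3 - <<'E'
from h import *
o=r.get_obs();print(o["clock"],o["tcp_pos"],o["contact_force"],o["grip_width"]);print(R.from_rotvec(o["orientation"]).as_matrix().round(3),totool(np.array([.555,-.053,.12])-o["tcp_pos"]))
E
```

```text
1.65 [ 0.50927272 -0.12482965  0.24268926] [0.2170699  1.64922196 0.58482519] -6.636601483679428e-05
[[ 0.992  0.129  0.003]
 [ 0.129 -0.992  0.004]
 [ 0.004 -0.004 -1.   ]] [ 0.36123971 -0.43244328  0.82082226]
```

Request:
{"fn": "send_rows", "kwargs": {"deltas": [[0,0.18,-0.21,0,0,0,0],[0,0.361,-0.432,0.2,0,0,0],[0,0.361,-0.432,0.45,0,0,0],[0,0.361,-0.432,0.7,0,0,0],[0,0.361,-0.432,0.82,0,0,0],[0,0.361,-0.432,0.82,0,0,0],[0,0.361,-0.432,0.82,0,0,0]]}}

```text
clock: 2.23
tcp_pos: [0.5503, -0.0629, 0.1187]
orientation: [-3.135, -0.195, 0.004]
contact_force: [0.1, 1.0, -0.2]
grip_width: 0.0002
```

```bash
python3 - <<'E'
from h import *
o=r.get_obs();print(o["clock"],o["tcp_pos"],o["contact_force"],totool(np.array([.555,-.053,.086])-o["tcp_pos"]))
d=grab("scene");cv2.imwrite("pics/s2.png",cv2.resize(d["pixels"][120:320,150:400,::-1],None,fx=3,fy=3))
print(proj(d,[[.555,-.053,.109]])-[150,120])
E
```

```text
2.2333 [ 0.55030169 -0.06290086  0.11865023] [ 0.12688396  1.01208232 -0.21526644] [ 0.03976429 -0.06152558  0.21760212]
[[99.6880141  99.04552255]]
```

View pics/s2.png

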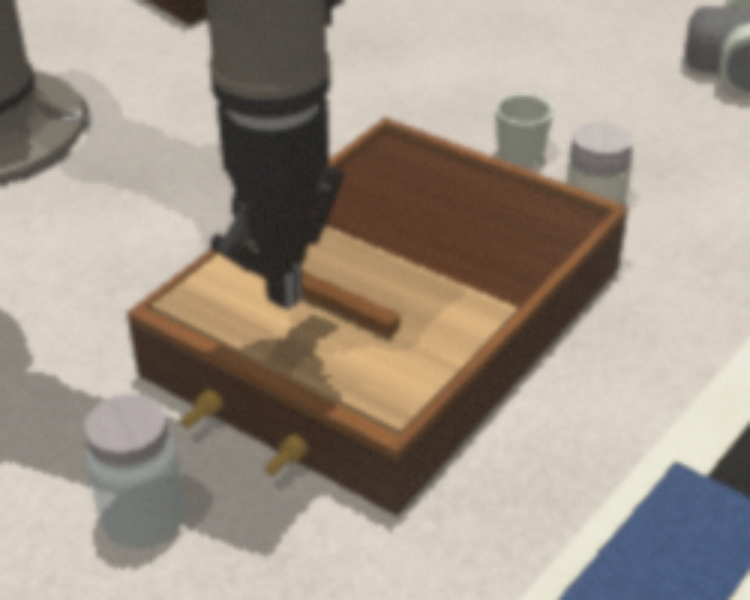

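The crop shows the closed fingertips at (285,300), just above the cover on the -y side of the batten. That matches the plan, so I'll descend and push.

Request:
{"fn": "send_rows", "kwargs": {"deltas": [[0,0.04,0,0.1,0,0,0],[0,0.04,0,0.19,0,0,0],[0,0.04,0,0.215,0,0,0],[0,0.04,0,0.215,0,0,0],[0,0.04,0,0.215,0,0,0]]}}

```text
clock: 2.7
tcp_pos: [0.5577, -0.062, 0.0885]
orientation: [3.135, 0.194, 0.003]
contact_force: [0.7, 1.2, 0.7]
grip_width: 0.0003
```

Request:
{"fn": "send_rows", "kwargs": {"deltas": [[0,0,-0.04,0,0,0,0],[0,0,-0.08,0,0,0,0],[0,0,-0.12,0,0,0,0],[0,0,-0.16,0,0,0,0],[0,0,-0.2,0,0,0,0],[0,0,-0.24,0,0,0,0],[0,0,-0.28,0,0,0,0],[0,0,-0.32,0,0,0,0],[0,0,-0.36,0,0,0,0]]}}

```text
clock: 3.45
tcp_pos: [0.5503, -0.008, 0.0871]
orientation: [3.135, 0.194, 0.0]
contact_force: [1.4, -2.6, 1.6]
grip_width: -0.0002
```

```bash
python3 - <<'E'
from h import *
o=r.get_obs();p=o["tcp_pos"];print(o["clock"],p,o["contact_force"])
y=np.array([-.125,.992]);x=np.array([.992,.125]);d=p[:2]-[.549,-.008];print("case x,y rel closed cover",d@x,d@y);print(R.from_rotvec(o["orientation"]).as_matrix().round(3))
E
```

```text
3.45 [ 0.55026026 -0.00802436  0.08713648] [ 1.39315352 -2.58983766  1.55290112]
case x,y rel closed cover 0.0012471304242853845 -0.00018169605135657336
[[ 0.992  0.123  0.   ]
 [ 0.123 -0.992 -0.001]
 [ 0.     0.001 -1.   ]]
```

Request:
{"fn": "send_rows", "kwargs": {"deltas": [[0,0,-0.05,0,0,0,0],[0,0,-0.1,0,0,0,0],[0,0,-0.15,0,0,0,0],[0,0,-0.2,0,0,0,0],[0,0,-0.25,0,0,0,0],[0,0,-0.3,0,0,0,0],[0,0,-0.35,0,0,0,0],[0,0,-0.4,0,0,0,0],[0,0,-0.45,0,0,0,0],[0,0,-0.5,0,0,0,0],[0,0,-0.55,0,0,0,0],[0,0,-0.6,0,0,0,0],[0,0,-0.65,0,0,0,0],[0,0,-0.7,0,0,0,0],[0,0,-0.75,0,0,0,0],[0,0,-0.8,0,0,0,0]]}}

```text
clock: 4.78
tcp_pos: [0.5352, 0.1116, 0.0871]
orientation: [3.135, 0.195, 0.0]
contact_force: [1.2, -3.2, 3.4]
grip_width: 0.0002
```

Request:
{"fn": "send_rows", "kwargs": {"deltas": [[0,0,-0.02,0,0,0,0],[0,0,-0.04,0,0,0,0],[0,0,-0.06,0,0,0,0],[0,0,-0.08,0,0,0,0]]}}

```text
clock: 5.12
tcp_pos: [0.5339, 0.1226, 0.0871]
orientation: [3.135, 0.194, -0.0]
contact_force: [0.5, -4.4, 3.9]
grip_width: -0.0002
```

```bash
python3 - <<'E'
from h import *
o=r.get_obs();p=o["tcp_pos"];print(o["clock"],p,o["contact_force"])
y=np.array([-.125,.992]);x=np.array([.992,.125]);d=p[:2]-[.549,-.008];print("case x,y rel closed cover",d@x,d@y)
d=grab("top");cv2.imwrite("pics/t3.png",cv2.resize(d["pixels"][140:310,120:400,::-1],None,fx=2.8,fy=2.8))
E
```

```text
5.1167 [0.53389366 0.12262343 0.08705133] [ 0.54005098 -4.36928742  3.86388808]
case x,y rel closed cover 0.0013424400671178428 0.13146673334634457
```

View pics/t3.png

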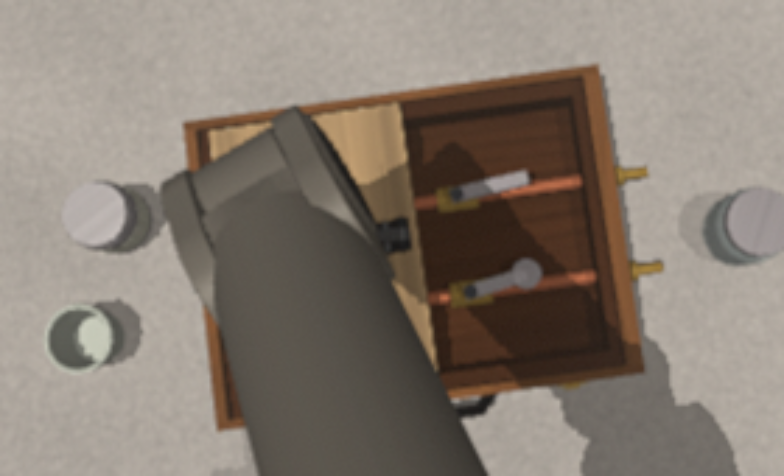

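The hatch is nearly open and the cover still has about 1–2 cm to go. The disc lever is the lower one, on the case's -x side: pivot about (470,290), disc (527,272). The plain lever is the upper one, at (455–530,185).

Request:
{"fn": "send_rows", "kwargs": {"deltas": [[0,0,-0.02,0,0,0,0],[0,0,-0.04,0,0,0,0],[0,0,-0.06,0,0,0,0],[0,0,-0.06,0,0,0,0]]}}

```text
clock: 5.5
tcp_pos: [0.5326, 0.1328, 0.0871]
orientation: [-3.135, -0.196, -0.0]
contact_force: [0.8, -2.1, 2.1]
grip_width: 0.0002
```

Request:
{"fn": "send_rows", "kwargs": {"deltas": [[0,0,-0.02,0,0,0,0],[0,0,-0.04,0,0,0,0],[0,0,-0.04,0,0,0,0]]}}

```text
clock: 5.75
tcp_pos: [0.5321, 0.1348, 0.087]
orientation: [3.132, 0.191, -0.002]
contact_force: [-0.8, -9.9, 5.6]
grip_width: -0.0001
```

Request:
{"fn": "send_rows", "kwargs": {"deltas": [[0,0,-0.015,0,0,0,0],[0,0,-0.03,0,0,0,0],[0,0,-0.03,0,0,0,0]]}}

```text
clock: 6.0
tcp_pos: [0.532, 0.1352, 0.087]
orientation: [3.128, 0.186, -0.003]
contact_force: [2.5, -19.4, 9.5]
grip_width: -0.0002
```

Request:
{"fn": "send_rows", "kwargs": {"deltas": [[0,0,0.06,0,0,0,0],[0,0,0.12,0,0,0,0],[0,0,0.2,0,0,0,0],[0,0,0.2,-0.1,0,0,0],[0,0,0.2,-0.3,0,0,0],[0,0,0.1,-0.4,0,0,0],[0,0,0.1,-0.4,0,0,0],[0,0,0.1,-0.4,0,0,0]]}}

```text
clock: 6.67
tcp_pos: [0.5335, 0.1285, 0.1476]
orientation: [-3.134, -0.198, -0.003]
contact_force: [-0.1, 0.3, -0.7]
grip_width: -0.0001
```

```bash
python3 - <<'E'
from h import *
o=r.get_obs();p=o["tcp_pos"];print(o["clock"],p,o["contact_force"])
d=grab("top");s=grab("scene")
A=cv2.resize(d["pixels"][160:290,240:360,::-1],None,fx=4,fy=4,interpolation=2)
B=cv2.resize(s["pixels"][140:290,180:370,::-1],None,fx=2,fy=2,interpolation=2);
c=np.zeros((520,480+380,3),np.uint8);c[:,:480]=A;c[:300,480:]=B
cv2.imwrite("pics/t4.png",cv2.resize(c[:,:860],(800,484)))
np.savez("d.npz",**{k:np.array(v) for k,v in d.items()})
E
```

```text
6.6667 [0.53350163 0.12847422 0.14762428] [-0.11588066  0.26136905 -0.68910409]
```

View pics/t4.png

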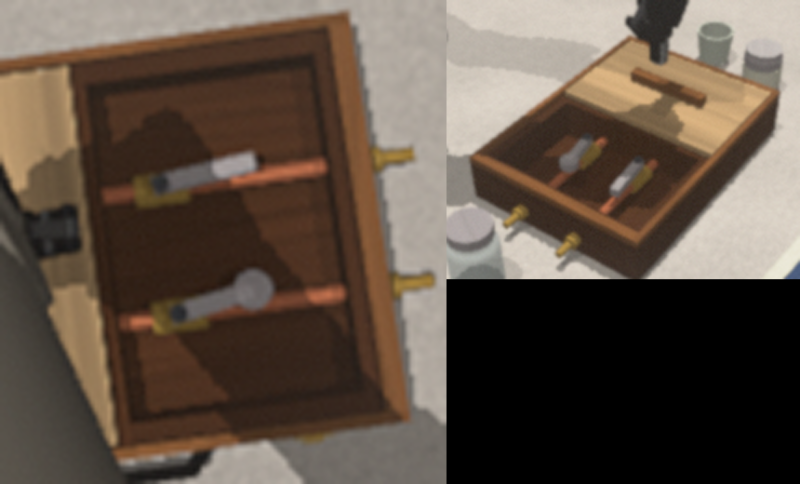

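The composite shows the open hatch. In the left panel the disc is at (252,289), its pivot at (178,313), the plain lever's pivot at (160,184) and its end at (255,163). The fingers are clear above the cover.

```bash
python3 - <<'E'
from h import *
d=dict(np.load("d.npz"))
v=np.array([(252,289),(178,313),(160,184),(255,163)])*1.075/4+[240,160]
p=ray(d,v,.052);p[1:3]=ray(d,v[1:3],.052);p=p[:,:2]
print(p.round(4))
ex=np.array([.992,.125]);ey=np.array([-.125,.992])
hat=np.array([.549,-.008])
for q in p: print(((q-hat)@ex).round(4),((q-hat)@ey).round(4))
print(np.linalg.norm(p[0]-p[1]),np.linalg.norm(p[3]-p[2]))
t=p[0]-p[1];print("angle",np.arctan2(t@ex,-t@ey))
t=p[3]-p[2];print("plain",np.arctan2(t@ex,-t@ey))
E
```

```text
[[ 0.5144 -0.0292]
 [ 0.4995  0.0185]
 [ 0.583   0.0295]
 [ 0.5961 -0.0323]]
-0.0369 -0.0167
-0.0458 0.0325
0.0384 0.0329
0.0437 -0.03
0.05001659126982873 0.06312718664085888
angle 0.1791262892040547
plain 0.08309126330541955
```

Request:
{"fn": "send_rows", "kwargs": {"deltas": [[0,-0.1,0.2,0,0,0,0],[0,-0.2,0.4,0,0,0,0],[0,-0.3,0.6,0,0,0,0],[0,-0.4,0.8,0,0,0,0],[0,-0.5,1,0,0,0,0],[0,-0.5,1,0.2,0,0,0],[0,-0.5,1,0.2,0,0,0],[0,-0.5,1,0.2,0,0,0],[0,-0.5,1,0.2,0,0,0]]}}

```text
clock: 7.52
tcp_pos: [0.4775, -0.0297, 0.117]
orientation: [-3.135, -0.197, 0.001]
contact_force: [-0.0, -0.1, 0.0]
grip_width: -0.0001
```

```bash
cat >> h.py <<'E'
ex=np.array([.992,.125]);ey=np.array([-.125,.992]);H0=np.array([.549,-.008])
def H(): p=r.get_obs()["tcp_pos"];d=p[:2]-H0;return np.array([d@ex,d@ey,p[2]])
E
python3 - <<'E'
from h import *
o=r.get_obs();h=H();print(o["clock"],h,o["contact_force"],R.from_rotvec(o["orientation"]).as_matrix().round(3))
print("to start",(-.073-h[0])/.15,-(-.017-h[1])/.15,(h[2]-.048)/.15)
d=grab("top");s=grab("scene")
A=cv2.resize(d["pixels"][150:300,230:370,::-1],None,fx=3,fy=3,interpolation=2)
B=cv2.resize(s["pixels"][140:290,190:310,::-1],None,fx=3,fy=3,interpolation=2)
cv2.imwrite("pics/t5.png",np.hstack([A,B]))
E
```

```text
7.5167 [-0.07365615 -0.01259684  0.11702011] [-0.03475909 -0.10210858  0.01755693] [[ 0.992  0.125 -0.001]
 [ 0.125 -0.992  0.001]
 [-0.001 -0.001 -1.   ]]
to start 0.004374324332945545 0.029354372894336938 0.46013406654264727
```

View pics/t5.png

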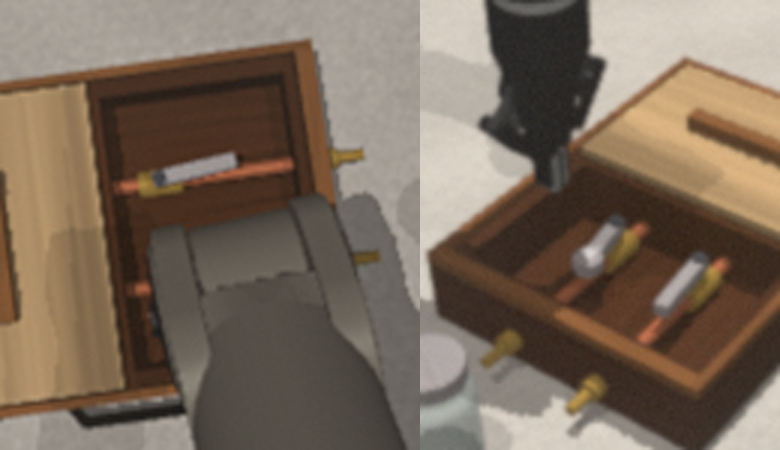

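The scene panel shows the closed fingers at (555,185) above the hatch's -x side, with the disc at (587,262) and nothing underneath them. I'll descend and compute the arc.

Request:
{"fn": "send_rows", "kwargs": {"deltas": [[0,0,0.03,0.12,0,0,0],[0,0,0.03,0.25,0,0,0],[0,0,0.03,0.38,0,0,0],[0,0,0.03,0.46,0,0,0],[0,0,0.03,0.46,0,0,0],[0,0,0.03,0.46,0,0,0],[0,0,0.03,0.46,0,0,0]]}}

```text
clock: 8.2
tcp_pos: [0.479, -0.0347, 0.0491]
orientation: [-3.135, -0.196, -0.003]
contact_force: [-0.3, 0.3, 0.7]
grip_width: 0.0001
```

```bash
python3 - <<'E'
from h import *
h=H();print(h,r.get_obs()["contact_force"])
M=np.array([-.0455,.0325])
for t in np.linspace(.18,1.62,19):
    u=np.array([np.sin(t),-np.cos(t)]);n=np.array([np.cos(t),np.sin(t)])
    wy=np.clip((t-.18)/(.785-.18),0,1);wx=np.clip((1.571-t)/.785,0,1)
    c=M+.049*u-.013*n-np.array([.011*wx,.0145*wy])
    print(t.round(2),(c*1e3).round(1),((c[0]-h[0])/.15).round(3),(-(c[1]-h[1])/.15).round(3))
E
```

```text
[-0.07278758 -0.01772213  0.049089  ] [-0.29836049  0.31480991  0.70373902]
0.18 [-60.5 -18. ] 0.082 0.002
0.26 [-56.5 -20.1] 0.109 0.016
0.34 [-52.4 -21.9] 0.136 0.028
0.42 [-48.4 -23.3] 0.163 0.037
0.5 [-44.4 -24.4] 0.189 0.045
0.58 [-40.5 -25.2] 0.215 0.05
0.66 [-36.7 -25.7] 0.24 0.053
0.74 [-33.1 -25.9] 0.265 0.054
0.82 [-29.1 -24.9] 0.291 0.048
0.9 [-24.6 -22.6] 0.321 0.033
0.98 [-20.3 -20.1] 0.35 0.016
1.06 [-16.3 -17.3] 0.377 -0.003
1.14 [-12.4 -14.3] 0.402 -0.023
1.22 [ -8.9 -11. ] 0.426 -0.045
1.3 [-5.6 -7.6] 0.448 -0.067
1.38 [-2.5 -4.1] 0.468 -0.091
1.46 [ 0.2 -0.3] 0.487 -0.116
1.54 [2.6 3.5] 0.503 -0.141
1.62 [4.1 7.4] 0.512 -0.168
```

Request:
{"fn": "send_rows", "kwargs": {"deltas": [[0,0.04,0.002,0,0,0,0],[0,0.08,0.002,0,0,0,0],[0,0.11,0.016,0,0,0,0],[0,0.136,0.028,0,0,0,0],[0,0.163,0.037,0,0,0,0],[0,0.19,0.045,0,0,0,0],[0,0.215,0.05,0,0,0,0],[0,0.24,0.053,0,0,0,0],[0,0.265,0.054,0,0,0,0],[0,0.265,0.054,0,0,0,0],[0,0.265,0.054,0,0,0,0]]}}

```text
clock: 9.12
tcp_pos: [0.5191, -0.0383, 0.0481]
orientation: [-3.135, -0.195, -0.002]
contact_force: [-1.4, 0.2, -0.0]
grip_width: 0.0001
```

```bash
python3 - <<'E'
from h import *
print(H(),r.get_obs()["contact_force"])
s=grab("scene");d=grab("top")
A=cv2.resize(d["pixels"][150:300,230:370,::-1],None,fx=3,fy=3,interpolation=2)
B=cv2.resize(s["pixels"][140:290,190:310,::-1],None,fx=3,fy=3,interpolation=2)
cv2.imwrite("pics/t6.png",np.hstack([A,B]))
E
```

```text
[-0.03349803 -0.02632495  0.04806802] [-1.42256203  0.22133321 -0.04069876]
```

View pics/t6.png

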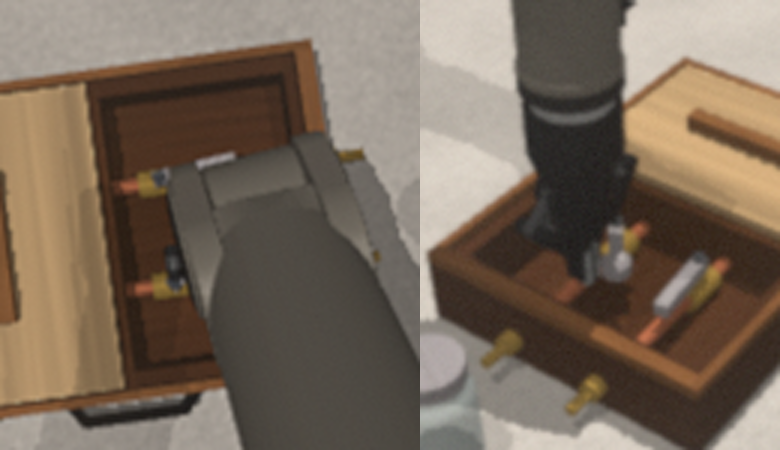

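The lever has turned about halfway, with the disc at (617,265) and the fingers just behind it at (585,270). The plain lever hasn't moved. I'll carry on round the arc.

Request:
{"fn": "send_rows", "kwargs": {"deltas": [[0,0.026,-0.006,0,0,0,0],[0,0.056,-0.021,0,0,0,0],[0,0.085,-0.038,0,0,0,0],[0,0.112,-0.057,0,0,0,0],[0,0.137,-0.077,0,0,0,0],[0,0.161,-0.1,0,0,0,0],[0,0.183,-0.121,0,0,0,0],[0,0.203,-0.145,0,0,0,0],[0,0.222,-0.17,0,0,0,0],[0,0.23,-0.195,0,0,0,0],[0,0.23,-0.195,0,0,0,0]]}}

```text
clock: 10.13
tcp_pos: [0.5501, -0.0038, 0.0483]
orientation: [-3.135, -0.196, -0.003]
contact_force: [-0.2, -0.8, -0.4]
grip_width: -0.0001
```

Request:
{"fn": "send_rows", "kwargs": {"deltas": [[0,0,-0.015,0,0,0,0],[0,0,-0.03,0,0,0,0],[0,0,-0.03,0,0,0,0]]}}

```text
clock: 10.38
tcp_pos: [0.5497, -0.0021, 0.0484]
orientation: [3.134, 0.192, 0.004]
contact_force: [3.5, -5.4, -0.3]
grip_width: 0.0002
```

Request:
{"fn": "send_rows", "kwargs": {"deltas": [[0,0,-0.015,0,0,0,0],[0,0,-0.03,0,0,0,0],[0,0,-0.03,0,0,0,0],[0,0,-0.03,0,0,0,0]]}}

```text
clock: 10.72
tcp_pos: [0.5496, -0.0015, 0.0485]
orientation: [3.131, 0.187, 0.004]
contact_force: [5.4, -14.3, -1.2]
grip_width: 0.0001
```

```bash
python3 -c "
from h import *
print(H(),r.get_obs()['contact_force'])"
```

```text
[0.00141846 0.0063257  0.04850691] [  5.39533149 -14.25774401  -1.18455305]
```

The force climbed to 14 N with almost no travel, so the lever is on its stop. I'll back off, lift and look.

Request:
{"fn": "send_rows", "kwargs": {"deltas": [[0,0,0.06,0,0,0,0],[0,-0.02,0.12,0,0,0,0],[0,-0.03,0.18,0,0,0,0],[0,-0.03,0.18,-0.15,0,0,0],[0,-0.03,0.18,-0.4,0,0,0],[0,-0.03,0.18,-0.7,0,0,0],[0,-0.03,0.0,-0.8,0,0,0],[0,-0.03,-0.25,-0.8,0,0,0],[0,-0.03,-0.5,-0.8,0,0,0],[0,-0.03,-0.75,-0.8,0,0,0],[0,-0.03,-0.95,-0.8,0,0,0],[0,-0.03,-0.95,-0.8,0,0,0],[0,-0.03,-0.95,-0.8,0,0,0]]}}

```text
clock: 11.8
tcp_pos: [0.5249, 0.147, 0.1681]
orientation: [-3.134, -0.202, 0.001]
contact_force: [-0.0, -0.3, 0.2]
grip_width: -0.0001
```

```bash
python3 - <<'E'
from h import *
print(H(),r.get_obs()["contact_force"],r.get_obs()["clock"])
s=grab("scene");d=grab("top")
A=cv2.resize(d["pixels"][150:300,120:410,::-1],None,fx=2.7,fy=2.7,interpolation=2)
B=cv2.resize(s["pixels"][140:290,180:370,::-1],None,fx=1.3,fy=1.3,interpolation=2)
c=np.zeros((600,A.shape[1],3),np.uint8);c[:A.shape[0]]=A;c[405:405+195,:B.shape[1]]=B[:195]
cv2.imwrite("pics/t7.png",c);np.savez("d.npz",**{k:np.array(v) for k,v in d.items()})
E
```

```text
[-0.00452998  0.15679849  0.16805875] [-0.0395959  -0.27927993  0.22175461] 11.8
```

View pics/t7.png

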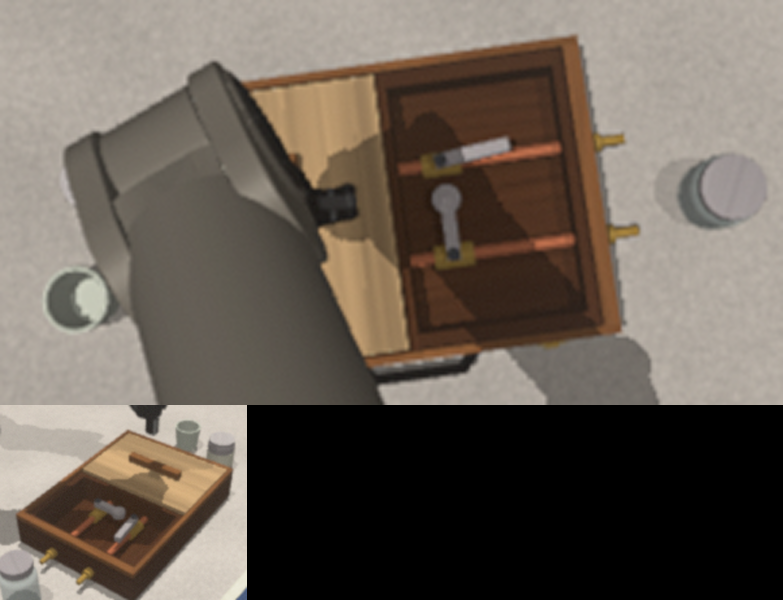

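The disc lever now points to +x, with its pivot at (454,254) and disc at (446,199). The plain lever is unchanged (440,159)–(512,144), and the cover's edge runs (378,75)–(410,352). A numeric check follows.

```bash
python3 - <<'E'
from h import *
d=dict(np.load("d.npz"))
f=lambda v,z:(ray(d,np.array(v)/2.7+[120,150],z)[:,:2]-H0)@np.c_[ex,ey]
p=f([(446,199),(454,254),(440,159),(512,144)],.052)
for a,b in((0,1),(2,3)):
    t=p[a]-p[b] if a==0 else p[b]-p[a]; print(np.arctan2(t[0],-t[1]),np.linalg.norm(t))
e=f([(378,75),(410,352)],.07);print("cover edge y (want ~ -.083+.168=.085)",e)
E
```

```text
1.5817437259223404 0.04936450915212313
0.07084240524205548 0.06575648050612376
cover edge y (want ~ -.083+.168=.085) [[ 0.11947907  0.0771699 ]
 [-0.12491187  0.08034579]]
```

The lever reads 1.58 and the plain lever 0.07. The cover edge reads 5–8 mm short of nominal, so I'll take a close look at the far stop.

```bash
python3 - <<'E'
from h import *
s=grab("scene")
cv2.imwrite("pics/t8.png",cv2.resize(s["pixels"][150:250,240:370,::-1],None,fx=6,fy=6,interpolation=2))
E
```

```text
(no output)
```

View pics/t8.png

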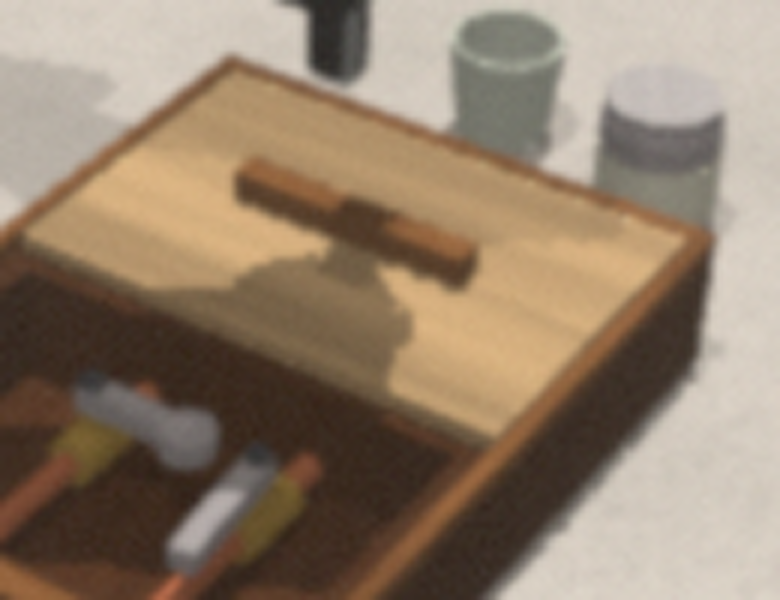

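The cover lies flush against the far stop along (235,65)–(690,235) with no dark gap and level with the rails. The disc lever is shut, the plain one is open, and the gripper is clear. Handing in.

```bash
python3 -c "
from h import *
print(r.get_obs()['contact_force'],r.hand_in())"
```

```text
the job is handed in; nothing more can be done
[ 0.31926401 -0.24271364  0.09055231] None
```

I slid the cover fully open and then pushed the disc-ended lever round to its shut stop, using only the closed fingers. The job is handed in, at about 12 s on the robot's clock.

- **Cover:** I pushed it by the batten until it met the far stop, where the force rose to 19 N with almost no further travel. The last close picture shows it flush against the stop and still between the rails.
- **Disc lever:** I pushed it until the force rose to 14 N with almost no travel. The picture afterwards measures it at 1.58 rad, against a stop at 1.571.
- **Plain lever:** It reads 0.07 rad, against 0.08 before, so it is unchanged within measuring error.
- **Jar, cup and tin:** All three are standing in the last pictures. The arm never came near them at their height, but I did not measure their positions.
- **At hand-in:** The gripper was clear of everything, with the measured force near zero.

**One check disagreed:** the cover's open edge measured 5–8 mm short of the nominal 168 mm of travel. I put this down to picture resolution, the cover's 4 mm starting tolerance and the travel being only approximate. The stop force and the close picture both say the cover is fully open.

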